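# Load a filter cassette in its carrier, clamp the unit, turn on the air

### The arm

A 6-joint arm with a two-finger parallel gripper is mounted at the origin on the work surface. World frame = base frame: x ahead of the robot, y to its left, z up, the work surface at z = 0. Lengths are in m, angles in rad, forces in N, time in s.
With the tool pointing down it reaches from about 0.25 to 0.725 m from the base axis. Payload 4 kg.
Tool frame: the origin (TCP) lies midway between the tips of the shut fingers; the grasp point (between the pads) lies 19 mm behind it (grip_depth is the distance from the TCP to the grasp point, in m); z points along the fingers, y is the direction in which the jaws open and shut (so a half turn about z gives the same grasp; the last joint's range is limited). The gripper opens to 85 mm and grips with 20 to 120 N. Pads are 22 mm wide; open, the fingers measure 114 mm over their backs; the gripper's body (76 mm by 85 mm) begins 54 mm behind the grasp point. The pads swing forward as they close: fully open they stand 13 mm farther back than shut.
Start: joints at [1.215, 0.241, 0.005, 1.335, 0, 1.571], TCP at [0.174, 0.469, 0.231] pointing down, gripper open.
Joint ranges: [-2.72, 2.72], [-1.05, 1.87], [-1.09, 1.28], [-1.99, 2.15], [-1.42, 1.44], [-3.14, 3.14]. Speed limits (rad/s): [2.79, 2.79, 3.14, 3.14, 3.14, 3.14].

### API

Orientations are given as a rotation vector (axis times angle).
In Python, from workcell import * gives the robot as it stands.
- The arm moves only by the shell command python3 -m inch 'ROWS' [FORCE]. ROWS is a JSON object of lists of equal length, an entry for each row: "jaw": the closure, from 0 (fully open) to 1 (shut); "xyz": the shift along the tool's x, y, z in cm, a list of three; "twist": the turn about the tool's z in rad. In form: {"jaw": [jaw, ...], "xyz": [[tx, ty, tz], ...], "twist": [twist, ...]}. A call has exactly 5 rows; each row shifts and turns the commanded pose from where the row before left it, along the tool's axes as they then stand; what a row does not reach is not made up. A row lasts 1/10 s, in which the tool goes at most 50 mm and 8.59 degrees, less where a joint would pass 70% of its speed; a pose out of reach is approached as far as the arm can. A call is refused whole if a number of a shift passes 5 or a number of a turn 0.15, either way. A call with a gripper value outside its range is refused whole. The fingers move at their own pace and stop on an object; FORCE is the grip in N (left out, the last holds). Time passes only in rows, so rows that do not move let the fingers close, or fill a call up. It gives the time, the measured TCP pose, the force and the opening at its end, in the units of the state.
- observe(): the state, without advancing time (a new reading comes with each control period).
- camera(name): name is "scene" or "side" or "wrist"; returns the picture (400x640x3 uint8, blue, green, red); there is no depth.
- calibration(name): a dict with "intrinsics" (3x3 intrinsics, pixels), "world_from_camera" (4x4, takes a point from camera to world coordinates). Camera axes: x right, y down, z forward; pixel columns grow to the right and rows downward; lengths in m; the calibration is good to about 2 mm. A picture is of the moment at which its call begins: read the wrist's pose just before it. calibration takes no time and is no camera call; for the wrist camera it gives the pose at the moment of the call.
- hand_in(): hands the job in, once; it reports no verdict.
Trained networks look in the newest picture that a camera, given by its name, has taken for a name from the list of things; names that differ only in an ending like _2 or _b are one class to them, and where a whole thing is asked for, a point or a joint stands for the part that bears it (a point fixed in the world has none). Each returns a list of dicts, best first, with "conf" (0 to 1); they miss things now and then, are a little off and sometimes report something else, mostly with a low value. They report only what shows in the picture. A call takes as long as a camera call. They do not tell look-alikes from the thing itself.
- search_frame(camera, thing): "xyz" ([x, y, z] in m, in world coordinates, good to about 4 mm: the middle of the surface that is visible of it).
- spot_point(camera, thing): "xyz" ([x, y, z] in m, in world coordinates, good to about 4 mm: a listed point, or the origin of a listed thing).
The state is a dict: "t": time; "joints": joint angles; "joint_velocities": joint speeds; "tau": joint torques, N m; "eef_pos": TCP position; "tcp_rot": TCP orientation; "contact_force": force on the tool from outside, world axes, zero at the start; "torque": the same for the moment, N m; "finger_gap": opening from 0.0 (shut) to 1.0 (fully open).
Only numpy, scipy, OpenCV 4.12 (cv2) and the standard library are available. Lean on these libraries where they do the work, as an engineer would, in place of code of your own. Each camera call takes 0.05 s, during which the arm holds its last target. There are 200 camera calls.

### The job

Lay the clean white filter cassette flat in the loose grey carrier, its blue end at the carrier's blue end, then lift the loaded carrier and set it fully home in the clamp bay, blue end towards the clamp post. Then swing the yellow clamp arm over the cassette until it stops, and last throw the red-knobbed air lever fully over to its other side, on. Do not tip the carrier, and leave the brown used cassette and everything else on the table where it is.

Things in the scene. Friction and masses are not known exactly. Their poses are not given: they have to be found in the camera images.
- element: Clean filter cassette: white block 74 long (x) x 44 wide (y) x 24 high, paper pleats on top, blue end at its +x. A white grip rib, 46 long (x) x 12 wide (y), stands on the middle of its top, from 24 to 50 above the underside. About 0.1 kg. Origin: centre of its underside; z up.
- element_rib (a point): Centre of the top of the clean cassette's grip rib, 50 mm above its underside.
- element_blue (a point): Top edge of the clean cassette's blue end, in the middle of its width: 37 mm along +x from its centre, 24 mm up.
- carrier: Loose carrier: grey open tray 90 long (x) x 60 wide (y) x 30 high, walls 5 and floor 4 thick (inside 80 x 50), the top 5 mm of the walls sloped as a lead-in; its +x end wall is blue. About 0.2 kg; grip it across its 60 mm width. A seated cassette's underside is 4 above the carrier's, its rib then reaches 54. Origin: centre of its underside; z up.
- carrier_blue (a point): Top of the carrier's blue end wall, middle of its width: 45 mm along +x from its centre, 30 mm up.
- bay: Clamp bay fixed to the table: grey plate 15 thick, -55 to +115 in x, -65 to +65 in y, carrying aluminium walls around a pocket for the carrier (see bay_floor). A blue stripe and the steel clamp post (x = +85) mark its +x end. Origin: on the table under the pocket's centre; a seated carrier's underside is 15 above it, its +x along the bay's +x.
- bay_floor (a point): Centre of the pocket's floor, on the plate, 15 mm above the table. The pocket is 96 (bay x) x 66 (bay y); its walls are 22 high, 6 thick, with tops sloped as a lead-in; both long walls are open over the middle 54 mm, down to the plate, to let fingers in.
- clamp (a joint): Angle of the yellow clamp arm, rad: 0 is shut, at its stop, the arm pointing along the bay's -x over the pocket; it grows as the arm swings level to the bay's +y side (clockwise from above); 1.4 to 1.9 at the start, 2.1 at most. Stays where left (friction 0.06 N m). Arm 100 long, 18 wide, 74 to 84 mm above the table; clears the rib of a fully seated cassette by 3 mm.
- clamp_pivot (a point): The clamp's upright turning axis, at the height of the arm's top: bay x = +85, y = 0, 84 mm above the table.
- clamp_pin (a point): Top of the upright black pin on the clamp arm by which it is swung: 12 mm across, 34 mm tall above the arm (its top 118 above the table), 60 mm from the pivot.
- air_lever_base: The fixed grey block of the air lever. Origin: centre of its underside; its x is the direction in which the lever is thrown.
- air_lever (a joint): Angle of the steel air lever with a red ball, rad: 0 is off (leaning 0.5 rad to its base's -x), 1.0 fully on (leaning 0.5 rad to +x). About 0 to 0.2 at the start; it stays where it is left and needs a light push.
- air_lever_tip (a point): Tip of the air lever, at its red ball, the far end of its 80 mm length.
- used: The used filter cassette, same shape as the clean one but brown with a black end; to be left alone. Origin: centre of its underside.
- star_knob: Bystander: black star-shaped clamping knob, 52 across, 22 high. Origin: centre of its underside.
- screwdriver: Bystander: screwdriver lying flat.
- wrench: Bystander: wrench lying flat.
- gauge: Bystander: round pressure gauge lying on its back, 50 across, 28 high.
- fitting: Bystander: small upright brass fitting with a blue collar, 22 across, 32 high.
- grease_jar: Bystander: jar with a yellow lid, 64 across, 70 high.
Things that resemble listed ones, but are neither listed nor needed, are in the scene too. What is shaped like the carrier but orange is not meant.

How it is judged:
On the way, in this order (a step that is already met when the one before it is completed fails the run):
1. the clean cassette lies fully in the carrier, blue end at blue end, and is let go, while the carrier is still away from the bay (x of element in the frame of carrier between -0.004 and 0.004 m and y of element in the frame of carrier between -0.004 and 0.004 m and z of element in the frame of carrier between 0.001 and 0.007 m and x of element_blue in the frame of carrier above 0.03 m and contact force between the fingers and element below 0.1 N and contact force between the fingers and carrier below 0.1 N and horizontal distance between carrier and bay above 0.08 m and height (world z) of carrier below 0.004 m), for 0.2 s.
2. the carrier, with the cassette in it, is fully home in the bay, blue end to the post, and let go (x of element in the frame of carrier between -0.004 and 0.004 m and y of element in the frame of carrier between -0.004 and 0.004 m and z of element in the frame of carrier between 0.001 and 0.007 m and x of element_blue in the frame of carrier above 0.03 m and x of carrier in the frame of bay between -0.0045 and 0.0045 m and y of carrier in the frame of bay between -0.0045 and 0.0045 m and z of carrier in the frame of bay between 0.012 and 0.018 m and x of carrier_blue in the frame of bay above 0.03 m and contact force between the fingers and element below 0.1 N and contact force between the fingers and carrier below 0.1 N), for 0.2 s.
3. the clamp arm is swung shut over the cassette (x of element in the frame of carrier between -0.004 and 0.004 m and y of element in the frame of carrier between -0.004 and 0.004 m and z of element in the frame of carrier between 0.001 and 0.007 m and x of element_blue in the frame of carrier above 0.03 m and x of carrier in the frame of bay between -0.0045 and 0.0045 m and y of carrier in the frame of bay between -0.0045 and 0.0045 m and z of carrier in the frame of bay between 0.012 and 0.018 m and x of carrier_blue in the frame of bay above 0.03 m and value of joint clamp below 0.12 rad), for 0.2 s.
4. the air lever is thrown to on (value of joint clamp below 0.12 rad and value of joint air_lever above 0.85 rad), for 0.1 s.
At the end, for the whole second after the job is handed in: Clean cassette in the carrier (4 mm sideways, 3 mm in height, blue end to blue end), carrier in the bay (4.5 mm, 3 mm, blue end to the post), clamp within 0.12 rad of shut, air lever beyond 0.85 rad, cassette and carrier let go and at rest (all of step 2 and all of step 4 and linear speed of each of element, carrier below 0.02 m/s); the robot touches nothing.
It fails at once if the used cassette or another bystander is moved more than 25 mm (distance of any of used, star_knob, screwdriver, wrench, gauge, fitting, grease_jar from where it was at the start of the episode above 0.025 m).
It fails at once if the carrier is tipped by more than 0.5 rad (angle between carrier's own z axis and vertical above 0.5 rad).
It also fails if it takes over 72 s, if anything falls off the work surface, if the arm or the gripper's body presses on something with over 40 N, if the wrist force passes 120 N, or if a joint passes its speed limit or range.

## Working session

There is one attempt and no reset: what is moved stays moved. The work goes in short steps, Python scripts to look and compute and a shell command to move; the robot and the scene stay as the last step left them, time stands still between calls to the robot, and variables do not carry over. Pictures are saved under pics/ and viewed, about 8 in all and at most 12, crops included, and the job is handed in when it is done.

```bash
mkdir -p pics; ls; python3 - <<'E'
from workcell import *
import cv2
print(observe())
for c in ("scene","side"):
    im=camera(c); cv2.imwrite(f"pics/{c}0.png",im)
    for n in ["element","element_rib","element_blue","carrier","carrier_blue","bay","bay_floor","clamp_pivot","clamp_pin","air_lever_base","air_lever_tip","used","grease_jar","fitting"]:
        r=spot_point(c,n); print(c,n,[(round(d["conf"],2),[round(float(v),3) for v in d["xyz"]]) for d in r[:3]])
E
```

```text
pics
{'t': 0.0, 'joints': array([1.21501170e+00, 2.41412322e-01, 3.74165026e-03, 1.33521152e+00,
       2.67136341e-05, 1.57082244e+00]), 'joint_velocities': array([0.00235383, 0.00057805, 0.0007002 , 0.00079669, 0.00044084,
       0.00049775]), 'tau': array([-1.45157142e-04, -3.72314394e+01,  2.52410853e+01,  1.68756838e-02,
       -6.68397092e-06,  3.95984770e-06]), 'eef_pos': array([0.17393643, 0.46810035, 0.23041994]), 'tcp_rot': array([-0.55589238, -3.09161668,  0.00321694]), 'contact_force': array([ 0.0632412 ,  0.46277263, -0.04021965]), 'torque': array([ 0.03044218, -0.04404436,  0.02451127]), 'finger_gap': 1.0002505787640068}
scene element [(0.73, [0.409, -0.253, 0.001]), (0.6, [0.707, -0.013, 0.119])]
scene element_rib [(0.77, [0.402, -0.254, 0.054])]
scene element_blue [(0.54, [0.439, -0.26, 0.022])]
scene carrier [(0.84, [0.388, 0.338, -0.002]), (0.79, [0.415, 0.198, 0.005]), (0.63, [0.272, 0.202, 0.001])]
scene carrier_blue [(0.93, [0.359, 0.373, 0.028]), (0.72, [0.25, 0.238, 0.027]), (0.61, [0.457, 0.212, 0.031])]
scene bay [(0.7, [0.591, -0.039, 0.003])]
scene bay_floo
[... 844 characters left out ...]
, (0.77, [0.387, 0.336, -0.007]), (0.65, [0.72, 0.209, -0.003])]
side carrier_blue [(0.89, [0.357, 0.372, 0.027]), (0.85, [0.461, 0.209, 0.027]), (0.59, [0.252, 0.24, 0.031])]
side bay [(0.7, [0.594, -0.035, 0.003]), (0.59, [0.399, -0.253, -0.005]), (0.41, [0.595, -0.039, 0.013])]
side bay_floor [(0.63, [0.596, -0.04, 0.013])]
side clamp_pivot [(0.85, [0.674, -0.063, 0.086]), (0.22, [0.464, 0.212, 0.029])]
side clamp_pin []
side air_lever_base [(0.81, [0.609, -0.286, -0.005])]
side air_lever_tip [(0.6, [0.582, -0.276, 0.098])]
side used [(0.76, [0.546, 0.363, -0.002])]
side grease_jar [(0.67, [0.51, -0.402, 0.0]), (0.48, [0.587, -0.278, 0.096])]
side fitting [(0.69, [0.401, -0.104, -0.001])]
```

View pics/scene0.png

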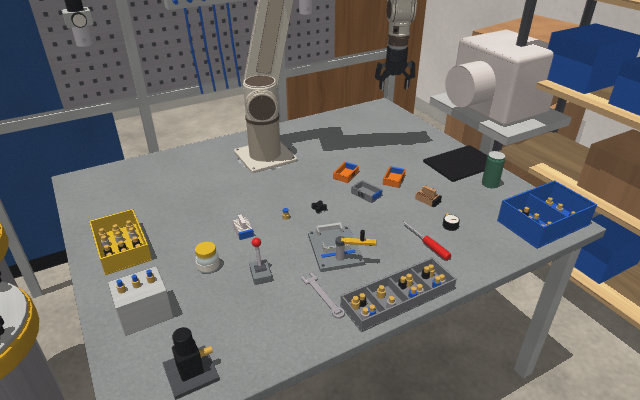

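View pics/side0.png

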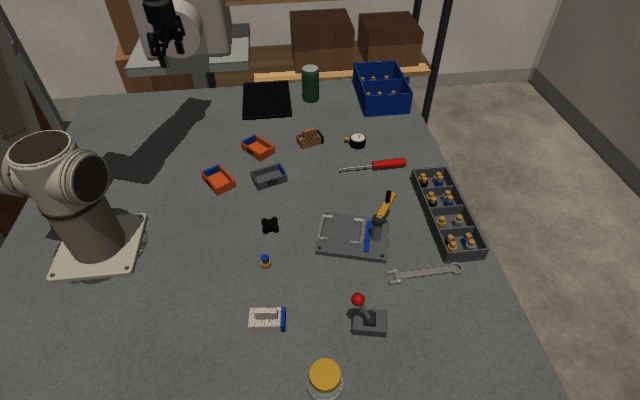

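The scene picture shows the grey carrier at about (367,191), the clean cassette at (243,227), the bay at (340,247) with its clamp arm out, and the lever's red ball at (257,242). In the side picture these are at (269,177), (267,318), (355,235) and (358,299). The trays at (346,172) and (395,177) in the scene picture are the orange look-alikes. So the carrier is the detection at (0.415, 0.20), with its blue end towards +x.

```bash
cat > h.py <<'E'
from workcell import *
import cv2, numpy as np
from scipy.spatial.transform import Rotation as R
def pose():
    s=observe(); M=R.from_rotvec(s["tcp_rot"]).as_matrix(); return np.array(s["eef_pos"]),M,s
def go(x,y,z,yaw=None):
    """print the twist (first) and then the shift in tool axes, cm; yaw = tool x heading mod pi"""
    p,M,s=pose(); cur=np.arctan2(M[1,0],M[0,0]); d=0 if yaw is None else (yaw-cur+np.pi/2)%np.pi-np.pi/2
    M2=R.from_euler("z",d).as_matrix()@M
    print("twist %.3f shift_cm"%(-d),(M2.T@(np.array([x,y,z])-p)*100).round(2),"| tcp",p.round(4),"yaw %.3f"%cur,"j",np.round(s["joints"],2),"F",np.round(s["contact_force"],1),"gap %.3f t %.2f"%(s["finger_gap"],s["t"]))
def top(cam,cx,cy,h,half=.09,px=500,name=None):
    """ortho view of plane z=h: image right=+x, up=+y"""
    c=calibration(cam); im=camera(cam); K=np.array(c["intrinsics"]); T=np.linalg.inv(c["world_from_camera"])
    s=2*half/px; A=np.array([[s,0,cx-half],[0,-s,cy+half],[0,0,h],[0,0,1.]])
    H=K@(T[:3]@A); o=cv2.warpPerspective(im,np.linalg.inv(H),(px,px))
    if name: cv2.imwrite(f"pics/{name}.png",o); cv2.imwrite(f"pics/{name}_raw.png",im)
    return o,s
def spots(cam,names,fresh=True):
    if fresh: camera(cam)
    for n in names: print(cam,n,[(round(d["conf"],2),[round(float(v),4) for v in d["xyz"]]) for d in spot_point(cam,n)[:3]])
E
python3 -c "
from h import *
go(.404,-.252,.17,-.22)"
```

```text
twist -0.136 shift_cm [-38.16 -65.31   6.13] | tcp [0.1742 0.4687 0.2313] yaw 2.786 j [ 1.22  0.24  0.    1.34 -0.    1.57] F [-0.2  0.9 -0.2] gap 0.999 t 1.50
```

```bash
python3 -m inch '{"jaw":[0,0,0,0,0],"xyz":[[0,0,0],[-2,-3.5,0.4],[-2.4,-4.1,0.4],[-2.4,-4.1,0.4],[-2.4,-4.1,0.4]],"twist":[-0.136,0,0,0,0]}'
python3 -m inch '{"jaw":[0,0,0,0,0],"xyz":[[-2.4,-4.1,0.4],[-2.4,-4.1,0.4],[-2.4,-4.1,0.4],[-2.4,-4.1,0.4],[-2.4,-4.1,0.4]],"twist":[0,0,0,0,0]}'
python3 -m inch '{"jaw":[0,0,0,0,0],"xyz":[[-2.4,-4.1,0.4],[-2.4,-4.1,0.4],[-2.4,-4.1,0.4],[-2.4,-4.1,0.4],[-2.4,-4.1,0.4]],"twist":[0,0,0,0,0]}'
python3 -m inch '{"jaw":[0,0,0,0,0],"xyz":[[-2.4,-4.1,0.4],[-2.0,-3.4,0],[0,0,0],[0,0,0],[0,0,0]],"twist":[0,0,0,0,0]}'
python3 - <<'E'
from h import *
go(.404,-.252,.17,-.22)
top("wrist",.404,-.252,.024,name="el")
spots("wrist",["element","element_rib","element_blue"],False)
E
```

```text
t: 2.0
eef_pos: [0.2296, 0.2929, 0.2151]
tcp_rot: [0.343, 3.122, 0.0]
contact_force: [1.3, -0.8, 1.1]
finger_gap: 1.0
t: 2.5
eef_pos: [0.3023, 0.0665, 0.1956]
tcp_rot: [0.343, 3.121, 0.001]
contact_force: [1.7, -0.2, 0.6]
finger_gap: 1.007
t: 3.0
eef_pos: [0.3746, -0.1603, 0.1755]
tcp_rot: [0.346, 3.121, -0.0]
contact_force: [0.1, 1.6, 0.3]
finger_gap: 0.996
t: 3.5
eef_pos: [0.4004, -0.2399, 0.1711]
tcp_rot: [-0.344, -3.122, -0.001]
contact_force: [0.1, 0.2, -0.9]
finger_gap: 1.0
twist 0.001 shift_cm [-0.62 -1.1   0.11] | tcp [ 0.4004 -0.2399  0.1711] yaw 2.922 j [-0.54  0.21 -0.19  1.17  0.   -0.32] F [ 0.1  0.2 -0.9] gap 1.000 t 3.50
wrist element [(0.66, [0.4037, -0.2568, 0.0029])]
wrist element_rib [(0.61, [0.4053, -0.2532, 0.0532]), (0.38, [0.416, 0.0122, 0.0014])]
wrist element_blue [(0.63, [0.4423, -0.2558, 0.0223])]
```

```bash
python3 - <<'E'
import cv2,numpy as np
o=cv2.imread("pics/el.png");r=cv2.imread("pics/el_raw.png")
r=cv2.resize(r,(300,188)); c=np.zeros((500,300,3),np.uint8); c[:188]=r
cv2.imwrite("pics/el_v.png",np.hstack([o,c]))
E
```

```text
(no output)
```

View pics/el_v.png

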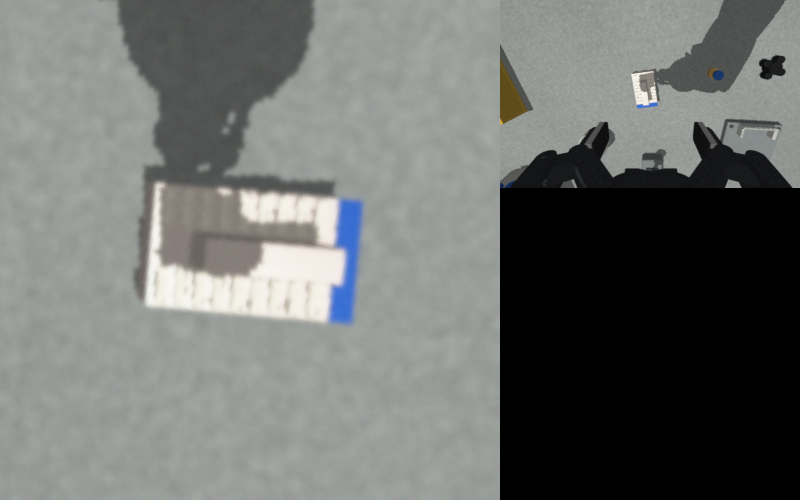

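The top-down view shows the cassette corners at (152,182), (363,200), (352,324) and (145,306). That puts its centre at (0.405, -0.253) with yaw -0.086, and its size reads 76 x 45 mm, as expected. The blue end is at +x.

```bash
python3 -c "
from h import *
go(.405,-.2531,.029,-.086)"
```

```text
twist -0.132 shift_cm [-0.52 -1.29 14.26] | tcp [ 0.4009 -0.2398  0.1716] yaw 2.923 j [-0.54  0.21 -0.19  1.17  0.   -0.32] F [ 0.3  0.8 -0.6] gap 1.004 t 3.70
```

```bash
python3 -m inch '{"jaw":[0.3,0.5,0.5,0.5,0.5],"xyz":[[0,0,0],[-0.5,-1.3,3],[0,0,4],[0,0,4],[0,0,2]],"twist":[-0.132,0,0,0,0]}' 30
python3 -m inch '{"jaw":[0.5,0.5,0.5,0.5,0.5],"xyz":[[0,0,0.6],[0,0,0.66],[0,0,0],[0,0,0],[0,0,0]],"twist":[0,0,0,0,0]}'
python3 -c "
from h import *
go(.405,-.2531,.029,-.086)"
```

```text
t: 4.2
eef_pos: [0.4029, -0.2523, 0.0386]
tcp_rot: [-0.136, -3.135, -0.003]
contact_force: [0.1, -0.2, -0.9]
finger_gap: 0.497
t: 4.7
eef_pos: [0.4058, -0.2548, 0.0299]
tcp_rot: [0.138, 3.136, -0.002]
contact_force: [-0.0, 0.0, 0.9]
finger_gap: 0.499
twist -0.002 shift_cm [0.09 0.16 0.09] | tcp [ 0.4058 -0.2548  0.0299] yaw 3.054 j [-0.56  0.39 -0.36  0.81 -0.   -0.47] F [-0.   0.   0.9] gap 0.499 t 4.70
```

```bash
python3 -m inch '{"jaw":[0.5,0.8,1,1,1],"xyz":[[0,0.15,0],[0,0,0],[0,0,0],[0,0,0],[0,0,0]],"twist":[0,0,0,0,0]}' 30
python3 -m inch '{"jaw":[1,1,1,1,1],"xyz":[[0,0,0],[0,0,0],[0,0,-1],[0,0,-3],[0,0,-4]],"twist":[0,0,0,0,0]}'
python3 -m inch '{"jaw":[1,1,1,1,1],"xyz":[[0,0,-3],[0,0,0],[0,0,0],[0,0,0],[0,0,0]],"twist":[0,0,0,0,0]}'
python3 -c "
from h import *
go(.40,.16,.15,.2)"
```

```text
t: 5.2
eef_pos: [0.405, -0.2529, 0.0289]
tcp_rot: [0.138, 3.138, -0.0]
contact_force: [-0.5, -0.3, 1.0]
finger_gap: 0.133
t: 5.7
eef_pos: [0.403, -0.2515, 0.108]
tcp_rot: [-0.138, -3.134, -0.005]
contact_force: [0.6, -0.7, -1.2]
finger_gap: 0.133
t: 6.2
eef_pos: [0.4038, -0.252, 0.1372]
tcp_rot: [-0.138, -3.136, -0.003]
contact_force: [0.1, -0.1, -0.6]
finger_gap: 0.131
twist -0.288 shift_cm [-7.81 40.46 -1.24] | tcp [ 0.4038 -0.252   0.1372] yaw 3.054 j [-0.56  0.26 -0.22  1.09  0.   -0.47] F [ 0.1 -0.1 -0.6] gap 0.131 t 6.20
```

```bash
python3 -m inch '{"jaw":[1,1,1,1,1],"xyz":[[0,0,0],[0,0,0],[0,0,0],[-1,4,0],[-1,4.5,0]],"twist":[-0.12,-0.12,-0.12,0,0]}'
python3 -m inch '{"jaw":[1,1,1,1,1],"xyz":[[-1,4.5,0],[-1,4.5,0],[-1,4.5,0],[-1,4.5,-0.5],[-1,3,-0.5]],"twist":[0,0,0,0,0]}'
python3 -m inch '{"jaw":[1,1,1,1,1],"xyz":[[0,0,0],[0,0,0],[0,0,0],[0,0,0],[0,0,0]],"twist":[0,0,0,0,0]}'
python3 - <<'E'
from h import *
go(.415,.2,.15,.27)
o,s=top("wrist",.415,.2,.03,name="ca")
r=cv2.imread("pics/ca_raw.png")
r=cv2.resize(r,(300,188)); c=np.zeros((500,300,3),np.uint8); c[:188]=r
cv2.imwrite("pics/ca_v.png",np.hstack([o,c]))
spots("wrist",["carrier","carrier_blue","element","element_blue","element_rib"],False)
E
```

```text
t: 6.7
eef_pos: [0.4008, -0.1653, 0.1374]
tcp_rot: [0.42, -3.112, -0.002]
contact_force: [-0.3, 1.3, -0.4]
finger_gap: 0.134
t: 7.2
eef_pos: [0.3911, 0.0525, 0.1477]
tcp_rot: [0.429, -3.109, -0.001]
contact_force: [1.2, -1.4, -0.5]
finger_gap: 0.129
t: 7.7
eef_pos: [0.3929, 0.0492, 0.1484]
tcp_rot: [0.423, -3.112, 0.0]
contact_force: [-0.5, 0.1, -1.0]
finger_gap: 0.129
twist -0.000 shift_cm [-6.16 13.94 -0.16] | tcp [0.3929 0.0492 0.1484] yaw -2.872 j [ 0.12  0.1  -0.4   1.08 -0.   -0.15] F [-0.5  0.1 -1. ] gap 0.129 t 7.70
wrist carrier [(0.86, [0.4177, 0.194, -0.0031]), (0.6, [0.2785, 0.2041, -0.0014]), (0.56, [0.3873, 0.3353, 0.0019])]
wrist carrier_blue [(0.89, [0.2501, 0.2394, 0.0326]), (0.8, [0.4602, 0.2113, 0.0255])]
wrist element [(0.68, [0.3922, 0.0494, 0.1228])]
wrist element_blue [(0.77, [0.4295, 0.0587, 0.1446]), (0.62, [0.5491, 0.358, -0.0003])]
wrist element_rib [(0.8, [0.3942, 0.0487, 0.175])]
```

View pics/ca_v.png

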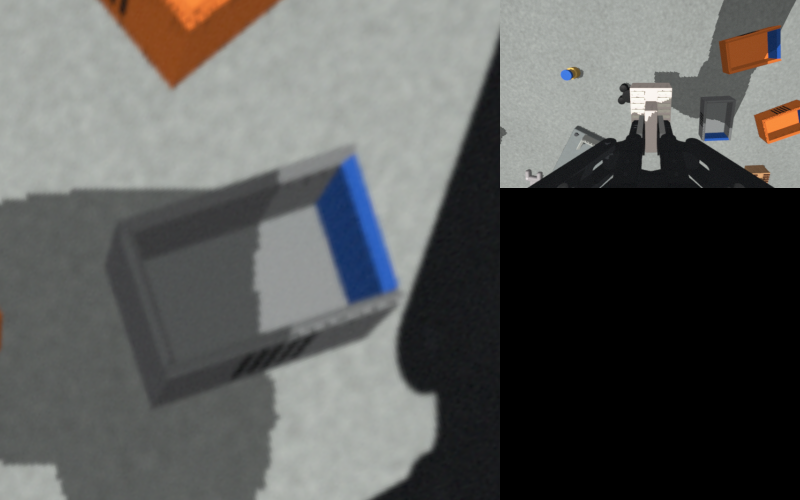

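```bash
python3 - <<'E'
from h import *
half,px=.06,600
o,s=top("wrist",.418,.196,.03,half,px,name="ca2")
def rect(cx,cy,yaw,L,W,col):
    a=[(cx+np.cos(yaw)*u-np.sin(yaw)*v,cy+np.sin(yaw)*u+np.cos(yaw)*v) for u,v in((L,W),(L,-W),(-L,-W),(-L,W))]
    q=np.array([[(x-(.418-half))/s,((.196+half)-y)/s] for x,y in a]).round().astype(int)
    cv2.polylines(o,[q],True,col,1)
rect(.418,.196,.316,.045,.03,(0,255,0)); rect(.418,.196,.316,.04,.025,(0,255,255))
cv2.imwrite("pics/ca2_v.png",o)
E
```

```text
(no output)
```

View pics/ca2_v.png

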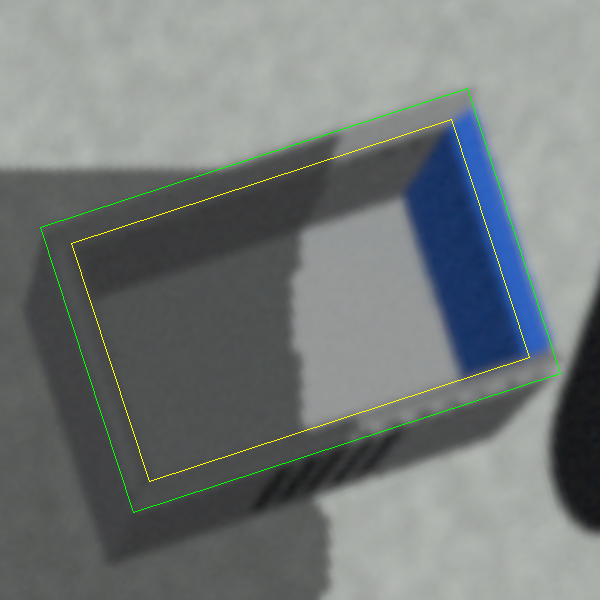

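The overlay of an upright 90 x 60 rectangle at (0.418, 0.196), yaw 0.316, matches the carrier's rim, with the blue end at the right (about (510,230)). Next I move over it.

```bash
python3 -c "
from h import *
go(.418,.196,.034,.316)"
```

```text
twist -0.044 shift_cm [-6.91 13.1  11.47] | tcp [0.393  0.0501 0.1487] yaw -2.870 j [ 0.13  0.1  -0.4   1.08 -0.   -0.15] F [-0.1  0.8 -1.6] gap 0.132 t 8.05
```

```bash
python3 -m inch '{"jaw":[1,1,1,1,1],"xyz":[[0,0,0],[-2,4,1],[-2,4,1],[-2,4,1],[-0.9,1.1,1]],"twist":[-0.044,0,0,0,0]}'
python3 -m inch '{"jaw":[1,1,1,1,1],"xyz":[[0,0,1],[0,0,0],[0,0,0],[0,0,0],[0,0,0]],"twist":[0,0,0,0,0]}'
python3 -c "
from h import *
for i in range(4): go(.418,.196,.034,.316)"
```

```text
t: 8.55
eef_pos: [0.4187, 0.2, 0.1086]
tcp_rot: [-0.501, 3.099, 0.003]
contact_force: [-0.2, 0.0, -0.4]
finger_gap: 0.128
t: 9.05
eef_pos: [0.4182, 0.1954, 0.0993]
tcp_rot: [-0.492, 3.102, 0.0]
contact_force: [-0.5, -0.9, -1.4]
finger_gap: 0.136
twist -0.001 shift_cm [0.01 0.06 6.53] | tcp [0.4182 0.1954 0.0993] yaw -2.827 j [ 0.44  0.27 -0.32  0.98 -0.    0.12] F [-0.5 -0.9 -1.4] gap 0.136 t 9.05
twist -0.001 shift_cm [0.01 0.06 6.53] | tcp [0.4182 0.1954 0.0993] yaw -2.827 j [ 0.44  0.27 -0.32  0.98 -0.    0.12] F [-0.5 -0.9 -1.4] gap 0.136 t 9.05
twist -0.001 shift_cm [0.01 0.06 6.53] | tcp [0.4182 0.1954 0.0993] yaw -2.827 j [ 0.44  0.27 -0.32  0.98 -0.    0.12] F [-0.5 -0.9 -1.4] gap 0.136 t 9.05
twist -0.001 shift_cm [0.01 0.06 6.53] | tcp [0.4182 0.1954 0.0993] yaw -2.827 j [ 0.44  0.27 -0.32  0.98 -0.    0.12] F [-0.5 -0.9 -1.4] gap 0.136 t 9.05
```

```bash
python3 -m inch '{"jaw":[1,1,1,1,1],"xyz":[[0,0.05,1.5],[0,0,1.5],[0,0,0.8],[0,0,0.7],[0,0,0.6]],"twist":[0,0,0,0,0]}'
python3 -m inch '{"jaw":[1,1,1,1,1],"xyz":[[0,0,0.5],[0,0,0.5],[0,0,0.4],[0,0,0],[0,0,0]],"twist":[0,0,0,0,0]}'
python3 -c "
from h import *
go(.418,.196,.033,.316)"
```

```text
t: 9.55
eef_pos: [0.418, 0.1966, 0.0476]
tcp_rot: [-0.494, 3.102, 0.0]
contact_force: [0.7, 0.4, -0.9]
finger_gap: 0.13
t: 10.05
eef_pos: [0.4177, 0.1967, 0.0337]
tcp_rot: [0.495, -3.102, 0.0]
contact_force: [-0.4, 0.0, -0.8]
finger_gap: 0.13
twist 0.000 shift_cm [-0.01 -0.07  0.07] | tcp [0.4177 0.1967 0.0337] yaw -2.825 j [ 0.44  0.36 -0.4   0.81 -0.    0.12] F [-0.4  0.  -0.8] gap 0.130 t 10.05
```

```bash
python3 -m inch '{"jaw":[0.65,0.65,0.65,0.65,0.65],"xyz":[[0,0,0],[0,0,0],[0,0,-0.5],[0,0,-2.5],[0,0,-3.5]],"twist":[0,0,0,0,0]}'
python3 -m inch '{"jaw":[0.65,0.3,0,0,0],"xyz":[[0,0,-4],[0,0,-2],[0,0,0],[0,0,0],[0,0,0]],"twist":[0,0,0,0,0]}'
python3 - <<'E'
from h import *
go(.418,.196,.033,.316)
half,px=.06,500
o,s=top("wrist",.418,.196,.03,half,px,name="in")
r=cv2.imread("pics/in_raw.png")
r=cv2.resize(r,(300,188)); c=np.zeros((500,300,3),np.uint8); c[:188]=r
cv2.imwrite("pics/in_v.png",np.hstack([o,c]))
spots("wrist",["carrier","carrier_blue","element","element_blue","element_rib"],False)
E
```

```text
t: 10.55
eef_pos: [0.4161, 0.1959, 0.0983]
tcp_rot: [0.494, -3.098, 0.002]
contact_force: [0.2, 0.3, -0.3]
finger_gap: 0.351
t: 11.05
eef_pos: [0.4168, 0.1962, 0.1576]
tcp_rot: [0.494, -3.1, 0.001]
contact_force: [0.5, -0.9, -0.1]
finger_gap: 0.99
twist 0.000 shift_cm [-0.14 -0.06 12.46] | tcp [0.4168 0.1962 0.1576] yaw -2.825 j [ 0.44  0.21 -0.23  1.13 -0.    0.12] F [ 0.5 -0.9 -0.1] gap 0.990 t 11.05
wrist carrier [(0.68, [0.3903, 0.3344, 0.0003]), (0.67, [0.2797, 0.2028, -0.0017])]
wrist carrier_blue [(0.71, [0.4625, 0.2114, 0.0266]), (0.62, [0.3582, 0.3693, 0.0282]), (0.57, [0.2535, 0.2387, 0.0338])]
wrist element [(0.67, [0.4165, 0.1967, 0.0102])]
wrist element_blue [(0.86, [0.4528, 0.2063, 0.0282]), (0.38, [0.5949, -0.0396, 0.0147])]
wrist element_rib [(0.89, [0.4192, 0.1948, 0.0575])]
```

View pics/in_v.png

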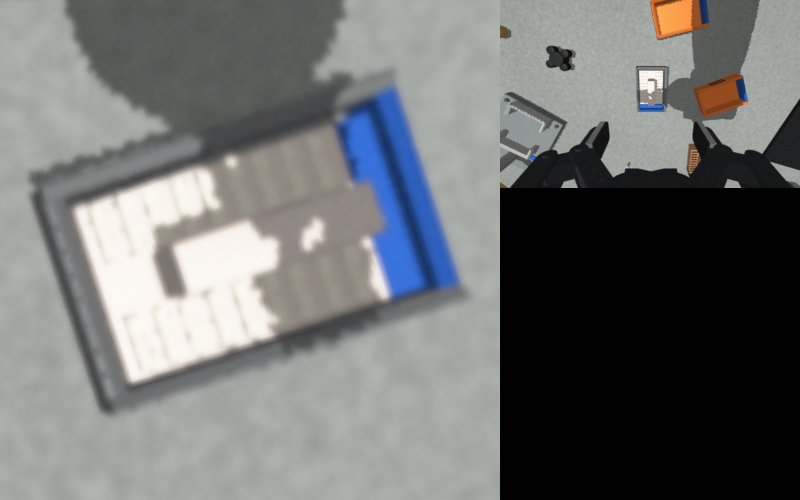

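The carrier rim corners are at (33,190), (395,72), (467,293) and (108,410), and the cassette lies level and centred inside it, blue end at blue end. Now I grip the carrier across its width.

```bash
python3 -c "
from h import *
go(.418,.1972,.000,.316)"
python3 -m inch '{"jaw":[0.12,0.12,0.12,0.12,0.12],"xyz":[[-0.1,0.05,0],[0,0,4],[0,0,4],[0,0,3],[0,0,2]],"twist":[0,0,0,0,0]}' 60
python3 -m inch '{"jaw":[0.12,0.12,0.12,0.12,0.12],"xyz":[[0,0,1],[0,0,1],[0,0,0.5],[0,0,0],[0,0,0]],"twist":[0,0,0,0,0]}'
python3 -c "
from h import *
go(.418,.1972,.000,.316)"
```

```text
twist 0.000 shift_cm [-0.11  0.05 15.8 ] | tcp [0.4173 0.1965 0.158 ] yaw -2.825 j [ 0.44  0.21 -0.23  1.13 -0.    0.12] F [ 0.4 -0.8 -0.9] gap 0.999 t 11.35
t: 11.85
eef_pos: [0.4171, 0.1968, 0.0264]
tcp_rot: [0.494, -3.099, 0.001]
contact_force: [0.4, 0.1, 0.1]
finger_gap: 0.881
t: 12.35
eef_pos: [0.4192, 0.1978, 0.0044]
tcp_rot: [-0.494, 3.101, 0.001]
contact_force: [-0.5, -0.2, 0.6]
finger_gap: 0.878
twist 0.000 shift_cm [ 0.13 -0.02  0.44] | tcp [0.4192 0.1978 0.0044] yaw -2.825 j [ 0.44  0.4  -0.43  0.73 -0.    0.12] F [-0.5 -0.2  0.6] gap 0.878 t 12.35
```

```bash
python3 -m inch '{"jaw":[0.12,0.12,0.2,0.4,0.6],"xyz":[[0,0,0.5],[0,0,0],[0,0,0],[0,0,0],[0,0,0]],"twist":[0,0,0,0,0]}' 60
python3 -m inch '{"jaw":[0.6,0.6,0.6,0.6,0.6],"xyz":[[0,0,0],[0,0,-0.5],[0,0,-1],[0,0,-2],[0,0,-2.5]],"twist":[0,0,0,0,0]}'
python3 -m inch '{"jaw":[0.6,0.6,0.6,0.6,0.6],"xyz":[[0,0,-2],[0,0,-1],[0,0,0],[0,0,0],[0,0,0]],"twist":[0,0,0,0,0]}'
python3 - <<'E'
from h import *
go(.56,.0,.10,-.3)
spots("wrist",["carrier","carrier_blue","element","element_blue"])
spots("side",["carrier","carrier_blue","element"])
E
```

```text
t: 12.85
eef_pos: [0.4187, 0.1977, -0.0007]
tcp_rot: [-0.495, 3.102, 0.001]
contact_force: [-1.5, 0.1, 4.4]
finger_gap: 0.69
t: 13.35
eef_pos: [0.4172, 0.1968, 0.0586]
tcp_rot: [0.494, -3.099, 0.002]
contact_force: [1.4, 0.5, -3.0]
finger_gap: 0.689
t: 13.85
eef_pos: [0.4175, 0.197, 0.0875]
tcp_rot: [0.494, -3.1, 0.001]
contact_force: [-0.4, 0.3, -4.1]
finger_gap: 0.692
twist 0.616 shift_cm [-19.44 -14.61  -1.29] | tcp [0.4175 0.197  0.0875] yaw -2.825 j [ 0.44  0.29 -0.33  0.95  0.    0.12] F [-0.4  0.3 -4.1] gap 0.692 t 13.85
wrist carrier [(0.65, [0.391, 0.3332, 0.0006]), (0.62, [0.2749, 0.2032, 0.0004]), (0.37, [0.4156, 0.1984, 0.0994])]
wrist carrier_blue [(0.66, [0.359, 0.3726, 0.0309])]
wrist element [(0.64, [0.4162, 0.1962, 0.0947])]
wrist element_blue []
side carrier [(0.69, [0.2749, 0.2018, 0.0037]), (0.66, [0.4205, 0.1977, 0.0909]), (0.65, [0.3887, 0.3373, -0.0055])]
side carrier_blue [(0.9, [0.2525, 0.237, 0.0311]), (0.74, [0.464, 0.2124, 0.1166]), (0.59, [0.357, 0.3721, 0.0266])]
side element [(0.75, [0.4113, 0.1951, 0.0911]), (0.21, [0.701, 0.3309, 0.0047])]
```

```bash
python3 -m inch '{"jaw":[0.6,0.6,0.6,0.6,0.6],"xyz":[[0,0,-0.8],[0,0,-0.8],[0,0,-0.8],[0,0,-0.8],[0,0,-0.8]],"twist":[0.12,0.12,0.12,0.12,0.12]}'
python3 -c "
from h import *
go(.50,.11,.13,-.29)"
```

```text
t: 14.8
eef_pos: [0.4185, 0.1974, 0.129]
tcp_rot: [0.452, 3.109, -0.0]
contact_force: [-0.1, -0.6, -3.0]
finger_gap: 0.69
twist 0.001 shift_cm [-10.31  -6.05  -0.1 ] | tcp [0.4185 0.1974 0.129 ] yaw 2.853 j [ 0.44  0.24 -0.27  1.06 -0.    0.73] F [-0.1 -0.6 -3. ] gap 0.690 t 14.80
```

```bash
python3 -m inch '{"jaw":[0.6,0.6,0.6,0.6,0.6],"xyz":[[-2,-1,0],[-3,-2,0],[-3,-2,0],[-2.3,-1,0],[0,0,0]],"twist":[0,0,0,0,0]}'
python3 - <<'E'
from h import *
go(.593,-.038,.06,-.29)
half,px=.1,500
o,s=top("wrist",.61,-.04,.037,half,px,name="bay")
r=cv2.imread("pics/bay_raw.png")
r=cv2.resize(r,(300,188)); c=np.zeros((500,300,3),np.uint8); c[:188]=r
o2,_=top("side",.61,-.04,.037,half,px)
c[200:]=cv2.resize(o2,(300,300))
cv2.imwrite("pics/bay_v.png",np.hstack([o,c]))
for cam in("wrist","side"):spots(cam,["bay","bay_floor","clamp_pivot","clamp_pin","carrier_blue","element_blue"],False)
E
```

```text
t: 15.3
eef_pos: [0.5033, 0.109, 0.1288]
tcp_rot: [0.45, 3.107, -0.0]
contact_force: [0.3, 0.9, -2.7]
finger_gap: 0.691
twist 0.002 shift_cm [-12.78 -11.52   6.91] | tcp [0.5033 0.109  0.1288] yaw 2.854 j [ 0.21  0.34 -0.14  1.09 -0.    0.5 ] F [ 0.3  0.9 -2.7] gap 0.691 t 15.30
wrist bay [(0.65, [0.5911, -0.0384, -0.001])]
wrist bay_floor [(0.66, [0.5915, -0.038, 0.0185])]
wrist clamp_pivot [(0.38, [0.5039, 0.1085, 0.1868])]
wrist clamp_pin []
wrist carrier_blue []
wrist element_blue []
side bay [(0.88, [0.5902, -0.036, 0.0019]), (0.47, [0.7204, 0.2104, -0.0011]), (0.21, [0.5832, -0.2739, 0.0987])]
side bay_floor [(0.94, [0.595, -0.0363, 0.0141])]
side clamp_pivot [(0.96, [0.6734, -0.0615, 0.0841]), (0.67, [0.5481, 0.098, 0.1588])]
side clamp_pin [(0.63, [0.7083, -0.0096, 0.1176])]
side carrier_blue [(0.94, [0.5457, 0.0959, 0.1588]), (0.88, [0.253, 0.2409, 0.0308]), (0.78, [0.3596, 0.3734, 0.0271])]
side element_blue [(0.81, [0.5383, 0.0959, 0.1632]), (0.17, [0.5934, -0.0381, 0.0135])]
```

View pics/bay_v.png

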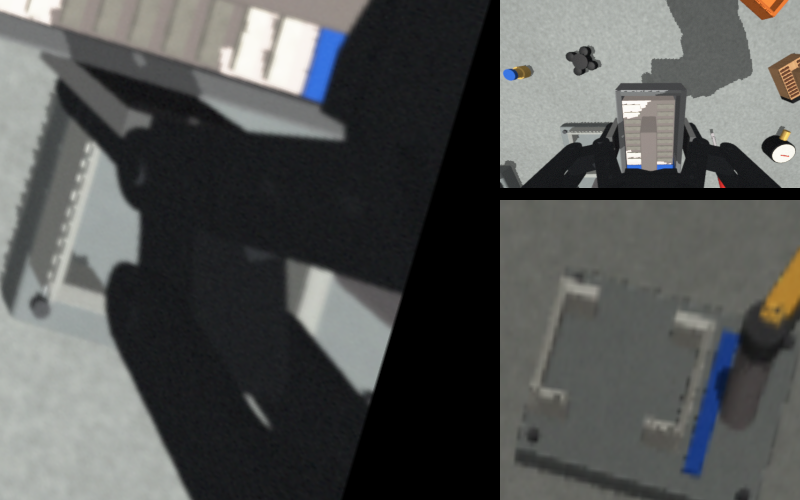

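```bash
python3 -c "
from h import *
go(.655,.125,.16,-.29)"
python3 -m inch '{"jaw":[0.6,0.6,0.6,0.6,0.6],"xyz":[[-2,1,-0.8],[-3.5,1.4,-0.8],[-3.5,1.4,-0.8],[-3.5,1.4,-0.7],[-2,0.7,0]],"twist":[0,0,0,0,0]}'
python3 -m inch '{"jaw":[0.6,0.6,0.6,0.6,0.6],"xyz":[[0,0,0],[0,0,0],[0,0,0],[0,0,0],[0,0,0]],"twist":[0,0,0,0,0]}'
python3 - <<'E'
from h import *
go(.593,-.038,.06,-.29)
half,px=.1,500
o,s=top("wrist",.61,-.04,.037,half,px,name="bay2")
r=cv2.imread("pics/bay2_raw.png")
r=cv2.resize(r,(300,188)); c=np.zeros((500,300,3),np.uint8); c[:188]=r
cv2.imwrite("pics/bay2_v.png",np.hstack([o,c]))
spots("wrist",["bay","bay_floor","clamp_pivot","clamp_pin"],False)
E
```

```text
twist 0.007 shift_cm [-14.41   5.74  -3.12] | tcp [0.5005 0.1112 0.1288] yaw 2.858 j [ 0.22  0.33 -0.14  1.09 -0.    0.5 ] F [-0.2  0.2 -3.1] gap 0.687 t 16.00
t: 16.5
eef_pos: [0.6596, 0.1275, 0.1606]
tcp_rot: [0.444, 3.106, 0.002]
contact_force: [0.3, 0.3, -2.7]
finger_gap: 0.688
t: 17.0
eef_pos: [0.6557, 0.1271, 0.1601]
tcp_rot: [0.444, 3.11, 0.0]
contact_force: [-0.6, -0.0, -3.2]
finger_gap: 0.689
twist 0.006 shift_cm [  1.29 -17.61  10.01] | tcp [0.6557 0.1271 0.1601] yaw 2.858 j [ 0.19  0.61  0.39  1.35 -0.    0.48] F [-0.6 -0.  -3.2] gap 0.689 t 17.00
wrist bay [(0.91, [0.5895, -0.0402, -0.0005])]
wrist bay_floor [(0.88, [0.5921, -0.0391, 0.0123])]
wrist clamp_pivot [(0.75, [0.6755, -0.061, 0.0845])]
wrist clamp_pin []
```

View pics/bay2_v.png

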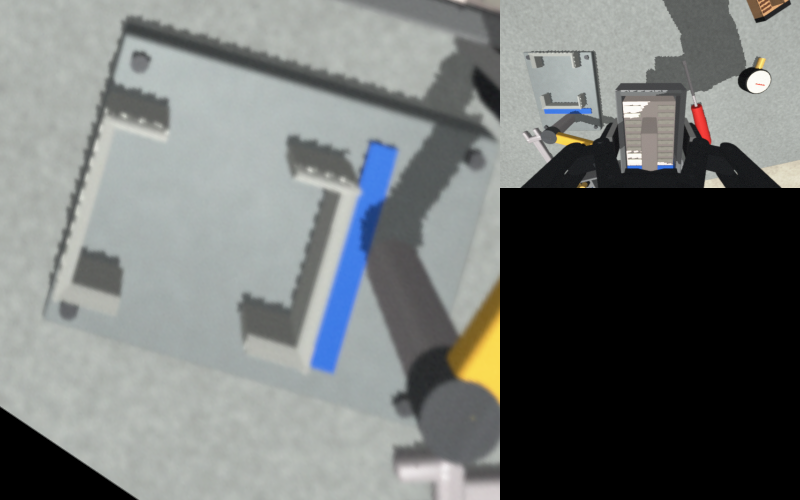

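```bash
cat > fit.py <<'E'
from h import *
from scipy.optimize import minimize
c=calibration("wrist"); im=cv2.imread("pics/bay2_raw.png"); K=np.array(c["intrinsics"]); T=np.linalg.inv(c["world_from_camera"])
g=cv2.GaussianBlur(cv2.cvtColor(im,cv2.COLOR_BGR2GRAY),(0,0),.8).astype(float)
G=np.minimum(np.hypot(cv2.Sobel(g,6,1,0),cv2.Sobel(g,6,0,1)),120)
G[:, 230:]=0; G[250:]=0
def seg(a,b,z): return np.c_[np.linspace(a,b,80),np.full(80,z)]
P=[seg((-.055,-.065),(-.055,.065),.015),seg((-.055,.065),(.08,.065),.015),seg((-.055,-.065),(.05,-.065),.015)]
for z,L,W in((.037,.054,.039),):
    P+=[seg((-L,-W),(-L,W),z),seg((L,-W),(L,W),z)]
    for sx in(-1,1):
        for sy in(-1,1): P.append(seg((sx*L,sy*W),(sx*.027,sy*W),z)); P.append(seg((sx*.027,sy*W),(sx*.027,sy*(W-.006)),z))
P=np.vstack(P)
def proj(p,Q=P):
    R2=np.array([[np.cos(p[2]),-np.sin(p[2])],[np.sin(p[2]),np.cos(p[2])]])
    w=np.c_[Q[:,:2]@R2.T+p[:2],Q[:,2]]; q=(w@T[:3,:3].T+T[:3,3])@K.T; return q[:,:2]/q[:,2:]
def cost(p,s):
    q=proj(p); B=cv2.GaussianBlur(G,(0,0),s).astype(np.float32)
    return -cv2.remap(B,q[:,0].astype(np.float32).reshape(-1,1),q[:,1].astype(np.float32).reshape(-1,1),1).mean()
best=None
for y0 in(-.32,-.29,-.26,-.23):
    p=np.array([.592,-.039,y0])
    for s in(3,1.5,.8): p=minimize(cost,p,(s,),"Nelder-Mead",options=dict(initial_simplex=p+np.array([[0,0,0],[.004,0,0],[0,.004,0],[0,0,.03]]))).x
    print(p.round(4),cost(p,.8).round(2)); best=p if best is None or cost(p,.8)<cost(best,.8) else best
o=cv2.resize(im[90:270,30:230],None,fx=4,fy=4,interpolation=cv2.INTER_CUBIC)[:600,:800]
for x,y in proj(best): cv2.circle(o,(int((x-30)*4+1.5),int((y-90)*4+1.5)),1,(0,255,0),-1)
cv2.imwrite("pics/fit.png",o)
E
python3 fit.py
```

```text
[ 0.594  -0.0292 -0.2848] -75.8
[ 0.5926 -0.0368 -0.2819] -73.31
[ 0.5924 -0.0368 -0.2797] -73.3
[ 0.5928 -0.0356 -0.2784] -73.25
```

View pics/fit.png

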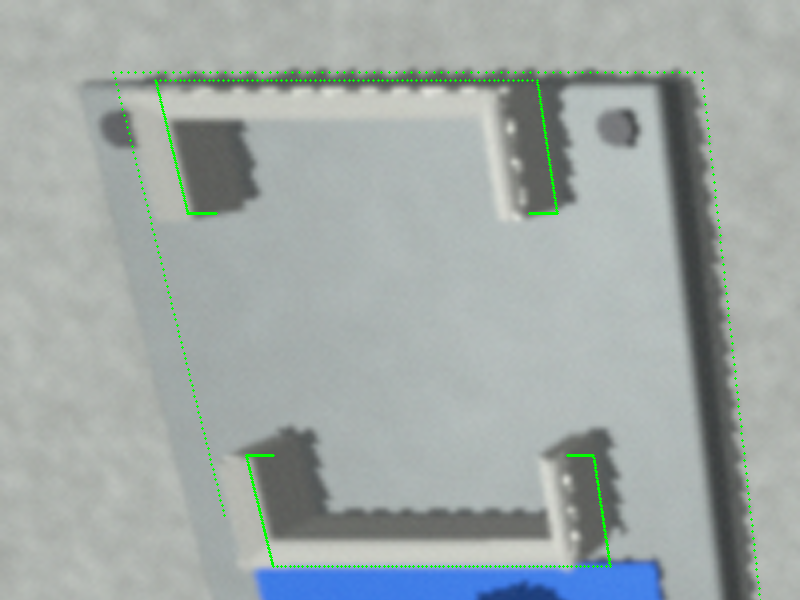

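The first optimum has locked on to the shadow: its wall outline lies about 27 px (6 mm) right of the walls. The second one, (0.5925, -0.0367, -0.281), should be right. I check it by its corner pixels.

```bash
cat >> fit.py <<'E'
print("----")
p=np.array([.5925,-.0367,-.281])
f=lambda p:(proj(p,Q)-[30,90])*4+1.5
Q=np.array([[-.055,-.065,.015],[-.055,.065,.015],[-.027,-.039,.037],[-.027,.039,.037],[.027,-.039,.037],[.027,.039,.037],[-.054,-.039,.037],[.054,.039,.037]])
print(f(p).round())
o=cv2.resize(im[90:270,30:230],None,fx=4,fy=4,interpolation=cv2.INTER_CUBIC)[:600,:800]
for x,y in proj(p): cv2.circle(o,(int((x-30)*4+1.5),int((y-90)*4+1.5)),1,(0,255,0),-1)
cv2.imwrite("pics/fit2.png",o)
E
python3 fit.py | sed -n '/----/,$p'
```

```text
----
[[ 79.  76.]
 [667.  74.]
 [152. 217.]
 [521. 216.]
 [213. 459.]
 [560. 458.]
 [118.  84.]
 [578. 568.]]
```

View pics/fit2.png

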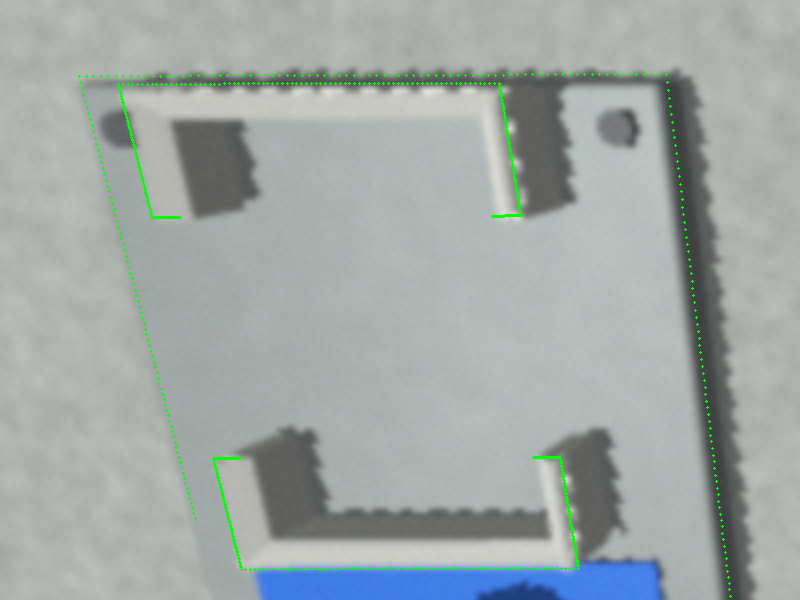

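```bash
python3 -c "
from h import *
go(.593,-.0367,.08,-.281)"
```

```text
twist -0.003 shift_cm [  1.53 -17.49   7.99] | tcp [0.6562 0.1271 0.16  ] yaw 2.858 j [0.19 0.62 0.39 1.35 0.   0.48] F [ 0.6 -0.7 -2. ] gap 0.688 t 17.25
```

```bash
python3 -m inch '{"jaw":[0.6,0.6,0.6,0.6,0.6],"xyz":[[0.3,-3,0],[0.4,-4,0],[0.4,-4.5,0],[0.4,-4,0],[0,-2,0]],"twist":[-0.003,0,0,0,0]}'
python3 -m inch '{"jaw":[0.6,0.6,0.6,0.6,0.6],"xyz":[[0,0,2],[0,0,3],[0,0,3],[0,0,1],[0,0,0]],"twist":[0,0,0,0,0]}'
python3 -m inch '{"jaw":[0.6,0.6,0.6,0.6,0.6],"xyz":[[0,0,0],[0,0,0],[0,0,0],[0,0,0],[0,0,0]],"twist":[0,0,0,0,0]}'
python3 - <<'E'
from h import *
go(.593,-.0367,.0145,-.281)
spots("side",["carrier","carrier_blue","element","bay_floor"])
E
```

```text
t: 17.75
eef_pos: [0.5916, -0.0399, 0.16]
tcp_rot: [-0.444, -3.109, 0.002]
contact_force: [0.8, 0.3, -2.4]
finger_gap: 0.692
t: 18.25
eef_pos: [0.5917, -0.0368, 0.068]
tcp_rot: [-0.439, -3.107, 0.001]
contact_force: [-0.1, 0.6, -2.9]
finger_gap: 0.691
t: 18.75
eef_pos: [0.5937, -0.0369, 0.0703]
tcp_rot: [0.439, 3.11, 0.0]
contact_force: [-0.3, 0.7, -4.3]
finger_gap: 0.687
twist 0.000 shift_cm [ 0.08 -0.    5.58] | tcp [ 0.5937 -0.0369  0.0703] yaw 2.861 j [-0.06  0.54  0.01  1.04  0.    0.22] F [-0.3  0.7 -4.3] gap 0.687 t 18.75
side carrier [(0.94, [0.3904, 0.3341, -0.005]), (0.71, [0.5955, -0.0353, 0.0719]), (0.71, [0.2724, 0.2013, 0.0048])]
side carrier_blue [(0.88, [0.254, 0.2409, 0.0322]), (0.82, [0.3572, 0.3731, 0.032]), (0.73, [0.6385, -0.0513, 0.1])]
side element [(0.74, [0.5899, -0.0409, 0.0764])]
side bay_floor [(0.68, [0.5944, -0.0403, 0.0149]), (0.41, [0.5475, 0.364, -0.0026])]
```

```bash
python3 -m inch '{"jaw":[0.6,0.6,0.6,0.6,0.6],"xyz":[[0.05,0,1.5],[0,0,1],[0,0,0.6],[0,0,0.5],[0,0,0.4]],"twist":[0,0,0,0,0]}'
python3 -m inch '{"jaw":[0.6,0.6,0.6,0.6,0.6],"xyz":[[0,0,0.4],[0,0,0.4],[0,0,0.4],[0,0,0.2],[0,0,0]],"twist":[0,0,0,0,0]}'
python3 -c "
from h import *
go(.593,-.0367,.0145,-.281)"
```

```text
t: 19.5
eef_pos: [0.5928, -0.0368, 0.0293]
tcp_rot: [-0.44, -3.11, 0.0]
contact_force: [0.6, 0.7, -3.8]
finger_gap: 0.688
t: 20.0
eef_pos: [0.5926, -0.0367, 0.0154]
tcp_rot: [-0.44, -3.11, 0.0]
contact_force: [0.5, 0.0, -3.7]
finger_gap: 0.691
twist 0.000 shift_cm [-0.04  0.02  0.09] | tcp [ 0.5926 -0.0367  0.0154] yaw 2.861 j [-0.06  0.59 -0.05  0.93 -0.    0.22] F [ 0.5  0.  -3.7] gap 0.691 t 20.00
```

Nearly down with no side force. I settle the last 1 mm, open, and lift.

```bash
python3 -m inch '{"jaw":[0.6,0.6,0.1,0.1,0.1],"xyz":[[0,0,0.08],[0,0,0],[0,0,0],[0,0,0],[0,0,0]],"twist":[0,0,0,0,0]}'
python3 -m inch '{"jaw":[0.1,0.1,0.1,0.1,0.1],"xyz":[[0,0,-0.5],[0,0,-2],[0,0,-4],[0,0,-4],[0,0,-4]],"twist":[0,0,0,0,0]}'
python3 - <<'E'
from h import *
go(.593,-.0367,.17)
o,s=top("wrist",.61,-.04,.045,.1,500,name="seat")
r=cv2.imread("pics/seat_raw.png")
r=cv2.resize(r,(300,188)); c=np.zeros((500,300,3),np.uint8); c[:188]=r
camera("side")
for cam in ("wrist","side"): spots(cam,["carrier","carrier_blue","element","element_blue","element_rib","clamp_pivot","clamp_pin","air_lever_tip","air_lever_base"],False)
o2=cv2.imread("pics/seat_raw.png"); im=camera("side")[170:350,300:480]; c[200:]=cv2.resize(im,(300,300),interpolation=cv2.INTER_CUBIC)
cv2.imwrite("pics/seat_v.png",np.hstack([o,c]))
E
```

```text
t: 20.5
eef_pos: [0.5935, -0.0368, 0.0156]
tcp_rot: [0.439, 3.109, 0.0]
contact_force: [0.4, -0.6, 0.2]
finger_gap: 0.9
t: 21.0
eef_pos: [0.5926, -0.0367, 0.1619]
tcp_rot: [0.44, 3.11, -0.0]
contact_force: [0.9, 0.2, -0.4]
finger_gap: 0.898
twist 0.000 shift_cm [-0.03  0.01 -0.81] | tcp [ 0.5926 -0.0367  0.1619] yaw 2.861 j [-0.06  0.46  0.14  1.25 -0.    0.22] F [ 0.9  0.2 -0.4] gap 0.898 t 21.00
wrist carrier []
wrist carrier_blue [(0.9, [0.6384, -0.0459, 0.0419])]
wrist element [(0.56, [0.5941, -0.0405, 0.0256])]
wrist element_blue [(0.68, [0.5922, -0.0385, 0.023]), (0.66, [0.6284, -0.0501, 0.0421]), (0.27, [0.636, -0.049, 0.0438])]
wrist element_rib [(0.82, [0.5923, -0.0408, 0.0731]), (0.49, [0.6134, -0.2827, 0.0005])]
wrist clamp_pivot [(0.57, [0.6741, -0.0603, 0.0873])]
wrist clamp_pin [(0.88, [0.7081, -0.0109, 0.1177])]
wrist air_lever_tip [(0.93, [0.5871, -0.2805, 0.0962])]
wrist air_lever_base [(0.97, [0.6137, -0.282, -0.0006]), (0.34, [0.6743, -0.0609, 0.0881])]
side carrier [(0.72, [0.2777, 0.2015, 0.0052]), (0.7, [0.5925, -0.0356, 0.0204]), (0.68, [0.3883, 0.3355, -0.0063])]
side carrier_blue [(0.7, [0.2497, 0.2382, 0.0319]), (0.59, [0.6379, -0.0506, 0.043]), (0.56, [0.3568, 0.3736, 0.0296])]
side element [(0.7, [0.5915, -0.0404, 0.0188]), (0.58, [0.6117, -0.2873, -0.0036])]
side element_blue [(0.92, [0.6299, -0.0513, 0.047]), (0.4, [0.6098, -0.2845, -0.0044])]
side element_rib [(0.68, [0.5929, -0.038, 0.0697]), (0.64, [0.5862, -0.2793, 0.096]), (0.55, [0.5896, -0.0397, 0.0178])]
side clamp_pivot [(0.9, [0.6776, -0.0619, 0.0816]), (0.66, [0.6095, -0.2878, 0.0]), (0.6, [0.5901, -0.0334, 0.0023])]
side clamp_pin [(0.74, [0.6995, 0.3271, 0.0019]), (0.6, [0.7081, -0.0104, 0.1188])]
side air_lever_tip [(0.49, [0.5842, -0.278, 0.0998]), (0.38, [0.5926, -0.0339, 0.0003])]
side air_lever_base [(0.97, [0.6107, -0.2858, -0.0021])]
```

View pics/seat_v.png

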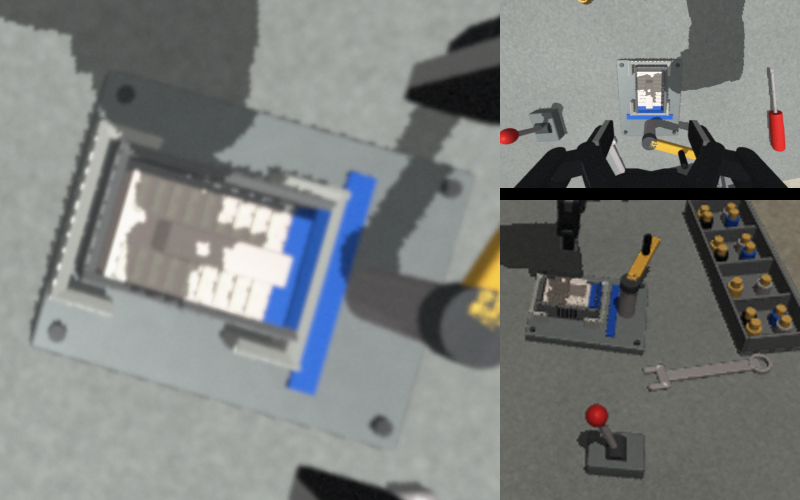

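The carrier is home in the bay: level between the walls, cassette in it, blue end to the stripe (around (305,270)). The lever's red ball leans to -x. The pin is 60 mm from the pivot at heading 0.98, so the clamp angle is about 1.88. I turn the tool so that the jaws lie along the pin's arc.

```bash
python3 -m inch '{"jaw":[0.5,0.6,0.6,0.6,0.6],"xyz":[[0,0,-0.3],[0,0,0],[0,0,0],[0,0,0],[0,0,0]],"twist":[0.15,0.15,0.15,0.15,0.15]}' 20
python3 -m inch '{"jaw":[0.6,0.6,0.6,0.6,0.6],"xyz":[[0,0,0],[0,0,0],[0,0,0],[0,0,0],[0,0,0]],"twist":[0.15,0.15,0.15,0.15,0.15]}'
python3 -m inch '{"jaw":[0.6,0.6,0.6,0.6,0.6],"xyz":[[0,0,0],[0,0,0],[0,0,0],[0,0,0],[0,0,0]],"twist":[0.15,0.15,0.08,0,0]}'
python3 -c "
from h import *
go(.708,-.0107,.165,.982)"
```

```text
t: 22.55
eef_pos: [0.5928, -0.0367, 0.163]
tcp_rot: [1.557, 2.729, 0.0]
contact_force: [-0.4, 0.3, 0.7]
finger_gap: 0.4
t: 23.05
eef_pos: [0.5929, -0.0367, 0.163]
tcp_rot: [2.448, 1.969, 0.0]
contact_force: [0.8, -0.3, 0.8]
finger_gap: 0.399
t: 23.55
eef_pos: [0.5929, -0.0368, 0.163]
tcp_rot: [2.77, 1.482, 0.0]
contact_force: [0.0, -0.5, 0.3]
finger_gap: 0.398
twist 0.001 shift_cm [ 8.56  8.13 -0.2 ] | tcp [ 0.5929 -0.0368  0.163 ] yaw 0.983 j [-0.06  0.46  0.14  1.25  0.    2.1 ] F [ 0.  -0.5  0.3] gap 0.398 t 23.55
```

```bash
python3 -m inch '{"jaw":[0.6,0.6,0.6,0.6,0.6],"xyz":[[2.5,2.5,0],[2.5,2.5,0],[2.5,2.5,0],[1.06,0.63,0],[0,0,0]],"twist":[0,0,0,0,0]}'
python3 -m inch '{"jaw":[0.6,0.6,0.6,0.6,0.6],"xyz":[[0,0,0],[0,0,0],[0,0,0],[0,0,0],[0,0,0]],"twist":[0,0,0,0,0]}'
python3 - <<'E'
from h import *
go(.708,-.0107,.091,.982)
for c in("wrist","side","scene"): spots(c,["clamp_pin"])
E
```

```text
t: 24.05
eef_pos: [0.7092, -0.01, 0.1615]
tcp_rot: [-2.769, -1.483, 0.0]
contact_force: [0.2, -0.1, -0.1]
finger_gap: 0.4
t: 24.55
eef_pos: [0.7077, -0.0111, 0.1635]
tcp_rot: [2.771, 1.479, 0.001]
contact_force: [1.2, 0.2, 0.6]
finger_gap: 0.4
twist -0.001 shift_cm [ 0.05 -0.    7.25] | tcp [ 0.7077 -0.0111  0.1635] yaw 0.981 j [-0.02  0.7   0.56  1.43 -0.    2.15] F [1.2 0.2 0.6] gap 0.400 t 24.55
wrist clamp_pin [(0.71, [0.7051, -0.0125, 0.1175])]
side clamp_pin [(0.55, [0.7053, -0.0142, 0.1176])]
scene clamp_pin [(0.6, [0.5468, 0.3592, 0.0025]), (0.52, [0.7065, -0.0104, 0.1189])]
```

```bash
python3 -m inch '{"jaw":[0.6,0.6,0.6,0.6,0.6],"xyz":[[0,0,2],[0,0,2.5],[0,0,1],[0,0,1],[0,0,0.7]],"twist":[0,0,0,0,0]}'
python3 -m inch '{"jaw":[0.7,0.76,0.76,0.76,0.76],"xyz":[[0,0,0],[0,0,0],[0,0,0],[0,0,0],[0,0,0]],"twist":[0,0,0,0,0]}'
python3 -c "
from h import *
go(.708,-.0107,.091,.982)"
```

```text
t: 25.35
eef_pos: [0.7081, -0.0109, 0.0904]
tcp_rot: [-2.771, -1.48, 0.0]
contact_force: [-0.7, 0.3, 0.7]
finger_gap: 0.396
t: 25.85
eef_pos: [0.7083, -0.0109, 0.0916]
tcp_rot: [2.771, 1.479, 0.001]
contact_force: [0.2, -0.4, 0.1]
finger_gap: 0.242
twist -0.001 shift_cm [-0.01 -0.04  0.06] | tcp [ 0.7083 -0.0109  0.0916] yaw 0.981 j [-0.02  0.74  0.44  1.27 -0.    2.15] F [ 0.2 -0.4  0.1] gap 0.242 t 25.85
```

```bash
python3 -m inch '{"jaw":[0.76,0.76,0.76,0.76,0.76],"xyz":[[-0.06,-0.84,0],[-0.06,-0.84,0],[-0.06,-0.84,0],[-0.06,-0.84,0],[-0.06,-0.84,0]],"twist":[-0.14,-0.14,-0.14,-0.14,-0.14]}'
cat > arc.py <<'E'
from h import *
import sys
a=float(sys.argv[1]); P=np.array([.6747,-.0603]); p,M,s=pose(); d=p[:2]-P
print("r %.4f ang %.3f"%(np.hypot(*d),np.arctan2(d[1],d[0]))); q=P+.06*np.array([np.cos(a),np.sin(a)]); go(q[0],q[1],.091,a)
E
python3 arc.py 1.681
```

```text
t: 26.35
eef_pos: [0.6683, -0.0008, 0.0913]
tcp_rot: [2.088, 2.346, 0.002]
contact_force: [1.1, -1.5, -1.5]
finger_gap: 0.242
r 0.0599 ang 1.678
twist 0.006 shift_cm [ 0.01 -0.02  0.03] | tcp [ 0.6683 -0.0008  0.0913] yaw 1.687 j [-0.    0.65  0.28  1.19  0.    1.45] F [ 1.1 -1.5 -1.5] gap 0.242 t 26.35
```

Exactly on the arc. The rest of the swing follows, slower towards the stop.

```bash
python3 -m inch '{"jaw":[0.76,0.76,0.76,0.76,0.76],"xyz":[[-0.06,-0.84,0],[-0.06,-0.84,0],[-0.06,-0.84,0],[-0.06,-0.84,0],[-0.06,-0.84,0]],"twist":[-0.14,-0.14,-0.14,-0.14,-0.14]}'
python3 -m inch '{"jaw":[0.76,0.76,0.76,0.76,0.76],"xyz":[[-0.06,-0.84,0],[-0.04,-0.7,0],[-0.02,-0.4,0],[0,-0.3,0],[0,-0.3,0]],"twist":[-0.14,-0.12,-0.07,-0.05,-0.05]}'
python3 arc.py 2.9
```

```text
t: 26.85
eef_pos: [0.631, -0.0185, 0.0914]
tcp_rot: [1.156, 2.921, 0.003]
contact_force: [-0.0, 1.6, 0.4]
finger_gap: 0.236
t: 27.35
eef_pos: [0.6175, -0.0405, 0.0913]
tcp_rot: [-0.513, -3.099, -0.002]
contact_force: [-0.6, 1.7, 0.1]
finger_gap: 0.242
r 0.0605 ang 2.808
twist -0.087 shift_cm [-0.02 -0.56  0.03] | tcp [ 0.6175 -0.0405  0.0913] yaw 2.813 j [-0.07  0.56  0.11  1.12  0.    0.26] F [-0.6  1.7  0.1] gap 0.242 t 27.35
```

```bash
python3 -m inch '{"jaw":[0.76,0.76,0.76,0.76,0.76],"xyz":[[0,-0.2,0],[0,-0.2,0],[0,-0.2,0],[0,-0.1,0],[0,0,0]],"twist":[-0.05,-0.05,0,0,0]}'
python3 arc.py 2.93
```

```text
t: 27.85
eef_pos: [0.6158, -0.0478, 0.091]
tcp_rot: [0.363, 3.12, 0.0]
contact_force: [0.0, 1.1, -0.1]
finger_gap: 0.243
r 0.0602 ang 2.932
twist -0.020 shift_cm [-0.02  0.01  0.  ] | tcp [ 0.6158 -0.0478  0.091 ] yaw 2.910 j [-0.08  0.56  0.11  1.12  0.    0.15] F [ 0.   1.1 -0.1] gap 0.243 t 27.85
```

Force at 1 N equals the clamp's friction alone, so it is not yet firmly on its stop. I press a little further until the force rises.

```bash
python3 -m inch '{"jaw":[0.76,0.76,0.76,0.76,0.76],"xyz":[[0,-0.1,0],[0,-0.1,0],[0,0,0],[0,0,0],[0,0,0]],"twist":[0,0,0,0,0]}'
python3 arc.py 2.93
python3 -m inch '{"jaw":[0.76,0.76,0.76,0.76,0.76],"xyz":[[0,-0.1,0],[0,-0.1,0],[0,0,0],[0,0,0],[0,0,0]],"twist":[0,0,0,0,0]}'
python3 arc.py 2.93
```

```text
t: 28.35
eef_pos: [0.6154, -0.0499, 0.0909]
tcp_rot: [0.362, 3.121, -0.0]
contact_force: [0.3, 0.8, 0.1]
finger_gap: 0.239
r 0.0602 ang 2.967
twist -0.019 shift_cm [-0.02  0.22 -0.01] | tcp [ 0.6154 -0.0499  0.0909] yaw 2.911 j [-0.08  0.56  0.11  1.12 -0.    0.15] F [0.3 0.8 0.1] gap 0.239 t 28.35
t: 28.85
eef_pos: [0.6151, -0.0507, 0.0909]
tcp_rot: [0.36, 3.121, 0.002]
contact_force: [-0.1, 4.8, -0.7]
finger_gap: 0.24
r 0.0604 ang 2.982
twist -0.018 shift_cm [-0.03  0.31 -0.01] | tcp [ 0.6151 -0.0507  0.0909] yaw 2.912 j [-0.08  0.56  0.11  1.12  0.    0.15] F [-0.1  4.8 -0.7] gap 0.240 t 28.85
```

```bash
python3 -m inch '{"jaw":[0.76,0.6,0.6,0.6,0.6],"xyz":[[0,0.5,0],[0,0,0],[0,0,-2],[0,0,-4],[0,0,-2]],"twist":[0,0,0,0,0]}'
python3 - <<'E'
from h import *
go(.544,-.270,.16,-.2)
for c in("wrist","side"): spots(c,["clamp_pin","clamp","element_rib","air_lever_tip","air_lever_base","carrier_blue"])
E
```

```text
t: 29.35
eef_pos: [0.6172, -0.0477, 0.174]
tcp_rot: [0.362, 3.117, -0.002]
contact_force: [1.9, 0.2, 0.4]
finger_gap: 0.402
twist -0.031 shift_cm [  2.76 -23.24   1.41] | tcp [ 0.6172 -0.0477  0.174 ] yaw 2.910 j [-0.08  0.5   0.24  1.3  -0.    0.16] F [1.9 0.2 0.4] gap 0.402 t 29.35
wrist clamp_pin [(0.62, [0.6171, -0.0473, 0.1175])]Traceback (most recent call last):
  File "<stdin>", line 3, in <module>
  File "h.py", line 20, in spots
    for n in names: print(cam,n,[(round(d["conf"],2),[round(float(v),4) for v in d["xyz"]]) for d in spot_point(cam,n)[:3]])
                                                                                                     ~~~~~~~~~~^^^^^^^
ValueError: it knows: air_lever_base, air_lever_tip, bay, bay_floor, carrier, carrier_blue, clamp_pin, clamp_pivot, element, element_blue, element_rib, fitting, gauge, grease_jar, screwdriver, star_knob, used, wr
```

```bash
python3 -m inch '{"jaw":[0.8,1,1,1,1],"xyz":[[0.5,-4,0.3],[0.5,-4.5,0.3],[0.5,-4.5,0.3],[0.5,-4.5,0],[0.8,-4.5,0]],"twist":[-0.031,0,0,0,0]}'
python3 -m inch '{"jaw":[1,1,1,1,1],"xyz":[[0,-1.2,0],[0,0,0],[0,0,0],[0,0,0],[0,0,0]],"twist":[0,0,0,0,0]}'
python3 - <<'E'
from h import *
go(.544,-.270,.08,-.2)
camera("wrist"); camera("side"); camera("scene")
for c in("wrist","side","scene"): spots(c,["air_lever_tip","air_lever_base","clamp_pin","element_rib"],False)
E
```

```text
t: 29.95
eef_pos: [0.5423, -0.2582, 0.1604]
tcp_rot: [-0.313, -3.124, 0.001]
contact_force: [0.3, 0.2, 0.2]
finger_gap: 0.002
t: 30.45
eef_pos: [0.542, -0.2666, 0.1618]
tcp_rot: [-0.309, -3.126, -0.0]
contact_force: [0.1, -0.4, 0.4]
finger_gap: -0.004
twist 0.003 shift_cm [-0.27 -0.3   8.18] | tcp [ 0.542  -0.2666  0.1618] yaw 2.944 j [-0.46  0.48  0.17  1.26  0.   -0.26] F [ 0.1 -0.4  0.4] gap -0.004 t 30.45
wrist air_lever_tip [(0.52, [0.5911, -0.0405, 0.0219])]
wrist air_lever_base [(0.76, [0.6123, -0.2862, -0.0013])]
wrist clamp_pin []
wrist element_rib [(0.66, [0.5941, -0.0409, 0.0731])]
side air_lever_tip [(0.59, [0.5863, -0.2743, 0.0974])]
side air_lever_base [(0.79, [0.6116, -0.2868, -0.0056])]
side clamp_pin [(0.63, [0.6134, -0.0444, 0.1167])]
side element_rib []
scene air_lever_tip [(0.58, [0.5895, -0.2774, 0.0975])]
scene air_lever_base [(0.79, [0.6127, -0.2814, -0.0048]), (0.57, [0.6337, -0.0507, 0.0459])]
scene clamp_pin [(0.62, [0.6987, 0.3299, 0.0003]), (0.56, [0.6138, -0.0453, 0.1197]), (0.36, [0.5923, -0.0417, 0.0021])]
scene element_rib [(0.45, [0.597, -0.039, 0.0198]), (0.42, [0.5883, -0.0396, 0.0702])]
```

```bash
python3 -m inch '{"jaw":[1,1,1,1,1],"xyz":[[0,-0.3,2],[0,0,3],[0,0,2.2],[0,0,1],[0,0,0]],"twist":[0,0,0,0,0]}'
python3 -m inch '{"jaw":[1,1,1,1,1],"xyz":[[-1,0,0],[-1,0,0],[-1,0,0],[-1,0,0],[-1,0,0]],"twist":[0,0,0,0,0]}'
python3 -m inch '{"jaw":[1,1,1,1,1],"xyz":[[-0.8,0,0],[-0.7,0,0],[-0.5,0,0],[-0.4,0,0],[-0.3,0,0]],"twist":[0,0,0,0,0]}'
python3 - <<'E'
from h import *
go(.630,-.2875,.08)
for c in("side","scene"): spots(c,["air_lever_tip","air_lever_base"])
E
```

```text
t: 31.7
eef_pos: [0.5396, -0.2706, 0.0782]
tcp_rot: [-0.313, -3.123, -0.002]
contact_force: [-0.6, -0.5, -0.1]
finger_gap: -0.003
t: 32.2
eef_pos: [0.5909, -0.2816, 0.082]
tcp_rot: [0.313, 3.124, -0.002]
contact_force: [-1.0, -0.2, 0.6]
finger_gap: -0.004
t: 32.7
eef_pos: [0.6163, -0.2866, 0.0798]
tcp_rot: [-0.313, -3.125, 0.0]
contact_force: [-0.8, -0.1, 0.3]
finger_gap: -0.0
twist 0.000 shift_cm [-1.36  0.18 -0.02] | tcp [ 0.6163 -0.2866  0.0798] yaw 2.942 j [-0.44  0.69  0.31  1.19 -0.   -0.24] F [-0.8 -0.1  0.3] gap -0.000 t 32.70
side air_lever_tip [(0.52, [0.6392, -0.2921, 0.0995])]
side air_lever_base [(0.76, [0.6101, -0.2865, -0.0031])]
scene air_lever_tip [(0.68, [0.6445, -0.2949, 0.0982])]
scene air_lever_base [(0.65, [0.6137, -0.2829, -0.0001]), (0.24, [0.5905, -0.0384, 0.0707])]
```

Tip is now about 29 mm past the base centre (38 is fully on). I push on until the stop.

```bash
python3 -m inch '{"jaw":[1,1,1,1,1],"xyz":[[-0.3,0,0],[-0.3,0,0],[-0.2,0,0],[0,0,0],[0,0,0]],"twist":[0,0,0,0,0]}'
python3 -m inch '{"jaw":[1,1,1,1,1],"xyz":[[-0.2,0,0],[-0.1,0,0],[-0.1,0,0],[0,0,0],[0,0,0]],"twist":[0,0,0,0,0]}'
python3 - <<'E'
from h import *
go(.630,-.2875,.08)
for c in("side","scene"): spots(c,["air_lever_tip"])
E
```

```text
t: 33.5
eef_pos: [0.6244, -0.288, 0.0799]
tcp_rot: [0.313, 3.126, -0.0]
contact_force: [-0.1, 0.2, -0.1]
finger_gap: -0.001
t: 34.0
eef_pos: [0.627, -0.2886, 0.0797]
tcp_rot: [-0.313, -3.124, -0.001]
contact_force: [-4.2, 0.8, 1.2]
finger_gap: 0.005
twist 0.000 shift_cm [-0.27  0.17 -0.03] | tcp [ 0.627  -0.2886  0.0797] yaw 2.942 j [-0.43  0.71  0.35  1.21 -0.   -0.23] F [-4.2  0.8  1.2] gap 0.005 t 34.00
side air_lever_tip [(0.53, [0.6474, -0.2921, 0.0915])]
scene air_lever_tip [(0.44, [0.6522, -0.2944, 0.093])]
```

```bash
python3 -m inch '{"jaw":[1,1,1,1,1],"xyz":[[1,0,0],[2,0,0],[2.5,0,0],[0,0,-3],[0,0,-4]],"twist":[0,0,0,0,0]}'
python3 -m inch '{"jaw":[1,1,1,1,1],"xyz":[[3,0,-3],[4,0,0],[4,0,0],[3,0,0],[0,0,0]],"twist":[0,0,0,0,0]}'
python3 - <<'E'
from h import *
go(.5,-.25,.18)
for c in("side","scene"): spots(c,["air_lever_tip","clamp_pin","carrier_blue","element_blue","used","fitting","star_knob","gauge","grease_jar"])
a=camera("side")[170:350,300:480]; b=camera("scene")[200:300,220:400]
cv2.imwrite("pics/end.png",np.hstack([cv2.resize(a,(400,400),interpolation=2),cv2.resize(b,(400,222),interpolation=2)[:222].copy() if 0 else cv2.copyMakeBorder(cv2.resize(b,(400,222),interpolation=2),0,178,0,0,0)]))
E
```

```text
t: 34.7
eef_pos: [0.572, -0.2768, 0.1477]
tcp_rot: [-0.313, -3.121, -0.004]
contact_force: [1.7, -0.4, 0.4]
finger_gap: -0.001
t: 35.2
eef_pos: [0.4343, -0.2494, 0.1807]
tcp_rot: [0.315, 3.125, -0.0]
contact_force: [1.1, -0.2, -0.4]
finger_gap: -0.001
twist 0.000 shift_cm [-6.45  1.25  0.08] | tcp [ 0.4343 -0.2494  0.1807] yaw 2.940 j [-0.52  0.27 -0.09  1.21  0.   -0.32] F [ 1.1 -0.2 -0.4] gap -0.001 t 35.20
side air_lever_tip [(0.82, [0.6508, -0.292, 0.0936])]
side clamp_pin [(0.67, [0.5931, -0.0384, 0.0136])]
side carrier_blue [(0.95, [0.2528, 0.2393, 0.033]), (0.85, [0.6362, -0.053, 0.0434]), (0.2, [0.7235, 0.2093, -0.0026])]
side element_blue [(0.58, [0.632, -0.0528, 0.0468]), (0.56, [0.5939, -0.0344, 0.0666]), (0.43, [0.5968, -0.0388, 0.0137])]
side used [(0.77, [0.5485, 0.3564, -0.0017]), (0.45, [0.6288, -0.0491, 0.0466])]
side fitting []
side star_knob [(0.58, [0.6302, -0.0502, 0.0431]), (0.53, [0.5492, 0.3607, 0.0021]), (0.15, [0.5936, -0.0361, 0.065])]
side gauge [(0.61, [0.7001, 0.3327, -0.0019])]
side grease_jar [(0.98, [0.5082, -0.4002, 0.0008]), (0.66, [0.5857, -0.0382, 0.0187]), (0.43, [0.6744, -0.063, 0.0829])]
scene air_lever_tip [(0.55, [0.6502, -0.2916, 0.0937])]
scene clamp_pin []
scene carrier_blue [(0.74, [0.3639, 0.3755, 0.0309]), (0.58, [0.251, 0.24, 0.0261]), (0.53, [0.6354, -0.0501, 0.0437])]
scene element_blue [(0.65, [0.6268, -0.0493, 0.0437])]
scene used [(0.57, [0.5473, 0.3602, 0.0026])]
scene fitting [(0.45, [0.4036, -0.1042, 0.0009])]
scene star_knob [(0.44, [0.4142, 0.0101, 0.0025])]
scene gauge [(0.54, [0.6956, 0.3294, 0.0035]), (0.48, [0.4164, 0.0106, 0.0032])]
scene grease_jar [(0.58, [0.5052, -0.4015, 0.0033])]
```

View pics/end.png

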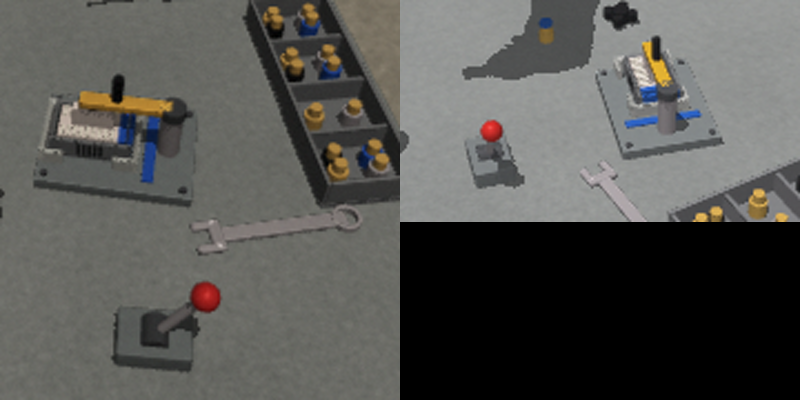

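The clamp arm lies along the bay over the cassette (pin at (118,90)), and the lever's red ball (205,297) leans to the far side. The carrier is home and the robot is clear, so I hand in.

```bash
python3 -c "
from workcell import *
print(hand_in())"
```

```text
the job is handed in; nothing more can be done
None
```

The job is handed in at about 36 s of the 72 s allowed. No verdict was reported.

- **Cassette:** I laid the clean cassette in the grey carrier, blue end to blue end. The wrist view showed it level and centred.
- **Carrier:** I gripped the loaded carrier across its width, carried it level and set it in the bay with no side force. The wrist view and the networks put it within about 2–3 mm of the bay centre, at the right height, blue end to the post.
- **Clamp:** I swung the arm along its arc until the force rose to 4.8 N at the stop. The pin then measured (0.617, -0.047), which is the shut position to within about 4 mm.
- **Air lever:** I threw it to its stop, at 4.2 N. The tip ended 38 mm past the base centre and 93 mm up, which matches fully on.

In the last checks, the used cassette, gauge, fitting and grease jar read within about 5 mm of where they were first found. The star knob was in place in the picture. The screwdriver and wrench were not measured.

**Checks that failed or disagreed:**
- The first automatic fit of the bay locked on to a shadow, about 6 mm off. I saw it in the overlay and replaced it.
- In the final look the networks did not find the clamp pin, so the shut arm was judged from the picture and the earlier readings.

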